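# Shut the sampling vessel's valve in the bracing nest

### The job

Shut the valve of the steel vessel with the oblong foot and bar handle: loose, it would just spin along, so first seat it upright, valve still open, fully down in the block with the oblong pocket, not the one with the round well. Then turn the bar clockwise (seen from above) to its stop, where it lies along the foot's long side, and let go. Leave the vessel with the round cap where it stands.

Things in the scene. Friction and masses are not known exactly. Their poses are not given: they have to be found in the camera images.
- vessel: Loose, 0.46 kg, 128 mm tall. Blue foot 76 mm (x) by 36 mm (y), 24 mm high; then a steel cylinder 34 mm wide to 86 mm height, a 14 mm spindle, and on top the black bar handle, centred: 60 mm long, 14 mm thick, from 102 to 128 mm height. Fingers can take the bar across its thickness from above and lift the vessel by it. Origin: centre of the foot's underside, z up.
- bar (a joint): Bar's angle on the vessel, rad, growing clockwise seen from above: 0 = open, its length 1.2 rad (69 degrees) anticlockwise of the vessel's x; 1.2 = shut at its stop, lying along x, the foot's long side. Starts at 0 to 0.15. Needs 0.15 N m and stays where left; on the bare bench the vessel turns with it.
- nest: Fixed aluminium block 120 x 120 x 30 mm. Oblong pocket in its top's middle, 84 mm (x) by 44 mm (y), 20 mm deep (floor 10 mm above the bench), 6 mm chamfer. The foot fits either way round, 4 mm play a side, and twists about 6 degrees before it is braced. The like block with a round well 92 mm wide does not brace. Origin: centre of the underside, z up.
- spare: The other vessel, to be left alone: same height and cylinder, but a round blue foot 60 mm wide and a round black cap 36 mm wide. Origin: centre of its underside.

How it is judged:
On the way:
1. the vessel sits fully down and upright in the oblong pocket with its valve still open (bar below 0.4 rad) (z of vessel in the frame of nest below 0.016 m and horizontal distance between vessel and nest below 0.012 m and angle between vessel's own z axis and vertical below 0.12 rad and angle between the x axis of vessel and the x axis of nest, either way round below 0.2 rad and value of joint bar below 0.4 rad), for 0.1 s.
At the end, for the whole second after the job is handed in: The bar handle is turned past 1.0 rad (within about 11 degrees of its stop), and the vessel stands still, upright within 7 degrees, its foot down in the oblong pocket (underside within 16 mm of the bench, centre within 12 mm and long side within 11 degrees of the pocket's) (value of joint bar above 1 rad and z of vessel in the frame of nest below 0.016 m and horizontal distance between vessel and nest below 0.012 m and angle between vessel's own z axis and vertical below 0.12 rad and angle between the x axis of vessel and the x axis of nest, either way round below 0.2 rad and linear speed of vessel below 0.02 m/s); the robot touches nothing.
It fails at once if the vessel with the round cap is shifted by more than 20 mm or knocked over (distance of spare from where it was at the start of the episode above 0.02 m or angle between spare's own z axis and vertical above 0.3 rad).
It also fails if it takes over 40 s, if anything falls off the work surface, if the arm or the gripper's body presses on something with over 40 N, if the wrist force passes 120 N, or if a joint passes its speed limit or range.

### The arm

A 7-joint arm with a two-finger parallel gripper is mounted at the origin on the work surface. World frame = base frame: x ahead of the robot, y to its left, z up, the work surface at z = 0. Lengths are in m, angles in rad, forces in N, time in s.
With the tool pointing down it reaches from about 0.4 to 0.875 m from the base axis. Payload 19.3 kg.
Tool frame: the origin (TCP) lies at the very end of the fingers, on their centre line; the grasp point (between the pads) lies 19 mm behind it; z points along the fingers, y is the line along which they close (so a half turn about z gives the same grasp; the last joint's range is limited). The gripper opens to 85 mm and grips with 20 to 120 N. Pads are 22 mm wide; open, the fingers measure 114 mm over their backs; the gripper's body (76 mm by 85 mm) begins 54 mm behind the grasp point. The pads swing forward as they close: fully open they stand 13 mm farther back than shut.
Start: joints at [1.264, 0.521, -0.036, 1.599, 0.021, 1.021, -0.113], TCP at [0.147, -0.608, 0.231] pointing down, gripper open.
Joint ranges: [-2.91, 2.91], [-0.3, 2.13], [-1.5, 1.42], [0.17, 2.43], [-1.26, 4.41], [0.16, 1.93], [-2.52, 2.52]. Speed limits (rad/s): [1.89, 1.89, 2.39, 2.39, 3.01, 3.01, 3.01].

### API

Orientations are given as [roll, pitch, yaw] about the fixed x, y, z axes, in that order (R = Rz(yaw) Ry(pitch) Rx(roll)).
In Python, from workcell import bot gives the robot as it stands. The module is installed in compiled form; this text tells all that it offers.
- The arm moves only by the tool apply_moves, never from a script. Its arguments are lists of equal length, an entry for each row: "claw": the finger opening in m, from 0 to 0.0854; "xyz": the shift along the tool's x, y, z in m, a list of three; "twist": the turn, a rotation vector about the tool's x, y, z in rad, a list of three. A call has 1 to 20 rows; each row shifts and turns the commanded pose from where the row before left it, along the tool's axes as they then stand; what a row does not reach is not made up. A row lasts 1/10 s, in which the tool goes at most 50 mm and 8.59 degrees, less where a joint would pass 70% of its speed; a pose out of reach is approached as far as the arm can. A call with a gripper value outside its range is refused whole. The fingers move at their own pace and stop on an object; "force" is the grip in N (left out, the last holds). Time passes only in rows, so rows that do not move let the fingers close. It gives the time, the measured TCP pose, the force, the opening and the grip force at its end, in the units of the state.
- bot.observe(): the state, without advancing time (a new reading comes with each control period).
- bot.grab_frame(name): name is "scene" or "side" or "wrist"; returns a dict with "img" (420x560x3 uint8, red, green, blue), "vfov" (degrees; the focal length in pixels is half the picture's height over the tangent of half this angle, whatever the lens; pixels are square), "cx", "cy" (the principal point, pixels), "distortion" ([k1, k2, p1, p2, k3] as OpenCV has them; the pictures are not rectified), "view" (4x4, takes a point from world to camera coordinates). Camera axes: x right, y up, looking along -z (the intrinsics and any distortion apply to the point x, -y, -z); pixel columns grow to the right and rows downward; lengths in m; the calibration is good to about 2 mm. A picture is of the moment at which its call begins. There is no depth.
- bot.job_done(): hands the job in; it is judged then, once.
Trained networks look in the newest picture that a camera, given by its name, has taken for a name from the list of things; names that differ only in an ending like _2 or _b are one class to them, and where a whole thing is asked for, a point or a joint stands for the part that bears it (a point fixed in the world has none). Each returns a list of dicts, best first, with "score" (0 to 1); they miss things now and then, are a little off and sometimes report something else, mostly with a low value. They report only what shows in the picture. A call takes as long as a camera call.
- bot.find_in(camera, query): "position" ([x, y, z] in m, in world coordinates, good to about 4 mm: the middle of the surface that is visible of it).
The state is a dict: "clock": time; "qpos": joint angles; "qd": joint speeds; "joint_efforts": joint torques, N m; "position": TCP position; "tool_rot": TCP orientation; "force": force on the tool from outside, world axes, zero at the start; "moment": the same for the moment, N m; "grip_width": finger opening in m; "finger_force": force on a finger pad.
Only numpy, scipy, OpenCV 4.12 (cv2) and the standard library are available. Lean on these libraries where they do the work, as an engineer would, in place of code of your own. Each camera call takes 0.05 s, during which the arm holds its last target. There are 200 camera calls.

## Working session

There is one attempt and no reset: what is moved stays moved. The work goes in short steps, Python scripts to look and compute and a tool call to move; the robot and the scene stay as the last step left them, time stands still between calls to the robot, and variables do not carry over. Pictures are saved under pics/ and viewed, at most 10 in all, crops included, and the job is handed in when it is done.

Besides the shell and the picture viewer there is one more tool, called after ">>>" by a JSON object that holds its "fn" and its "kwargs", one argument or row to a line. apply_moves: Moves the arm, as the interface text tells. Its arguments: {"type":"object","properties":{"claw":{"type":"array"},"xyz":{"type":"array"},"twist":{"type":"array"},"force":{"type":"number"}},"required":["claw","xyz","twist"]}

```bash
mkdir -p pics
cat > h.py <<'E'
import numpy as np, cv2
from workcell import bot
def K(f):
    h=f["img"].shape[0]; F=h/2/np.tan(np.radians(f["vfov"])/2)
    return np.array([[F,0,f["cx"]],[0,F,f["cy"]],[0,0,1.]]), np.array(f["distortion"],float)
def ray(f,uv):
    k,d=K(f); p=cv2.undistortPoints(np.array(uv,float).reshape(-1,1,2),k,d).reshape(-1,2)
    V=np.array(f["view"]); R=V[:3,:3]; c=-R.T@V[:3,3]
    return c,np.c_[p[:,0],-p[:,1],-np.ones(len(p))]@R
def at_z(f,uv,z):
    c,r=ray(f,uv); return c+r*((z-c[2])/r[:,2])[:,None]
def proj(f,P):
    k,d=K(f); V=np.array(f["view"]); Q=np.atleast_2d(P)@V[:3,:3].T+V[:3,3]; Q=Q*[1,-1,-1]
    return cv2.projectPoints(Q,np.zeros(3),np.zeros(3),k,d)[0].reshape(-1,2)
def save(f,n): cv2.imwrite("pics/"+n,f["img"][:,:,::-1])
E
python3 - <<'E'
from h import *
import pickle
np.set_printoptions(precision=4,suppress=True)
for n in ["scene","side"]:
    f=bot.grab_frame(n); save(f,n+"0.png"); pickle.dump(f,open(n+"0.pkl","wb"))
    V=np.array(f["view"]);print(n,f["vfov"],-V[:3,:3].T@V[:3,3])
    for q in ["vessel","nest","spare","bar"]:
        print(q,[(np.round(r["position"],3),round(r["score"],2)) for r in bot.find_in(n,q)])
o=bot.observe();print(o["clock"],o["position"],o["tool_rot"])
E
```

```text
scene 43.61030665720675 [0.9492 0.3799 0.8106]
vessel [(array([0.447, 0.116, 0.062]), 0.72)]
nest [(array([0.651, 0.186, 0.031]), 0.88)]
spare [(array([ 0.478, -0.066,  0.053]), 0.57)]
bar [(array([0.441, 0.11 , 0.125]), 0.72)]
side 50.33278071295144 [0.1614 0.4811 0.5579]
vessel [(array([0.427, 0.121, 0.065]), 0.91)]
nest [(array([0.633, 0.191, 0.029]), 0.57)]
spare [(array([ 0.46 , -0.06 ,  0.054]), 0.77)]
bar [(array([0.434, 0.116, 0.118]), 0.82)]
0.5 [ 0.1466 -0.6075  0.2313] [-3.1415  0.      0.2368]
```

View pics/scene0.png

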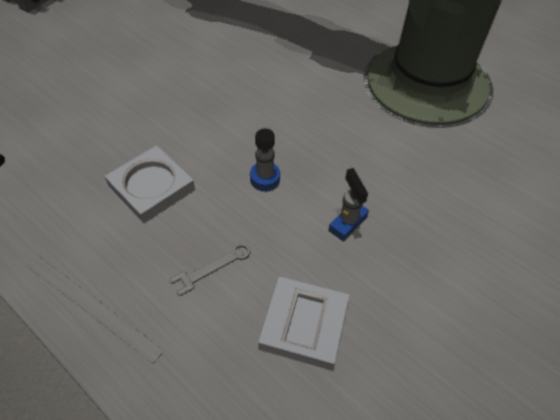

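View pics/side0.png

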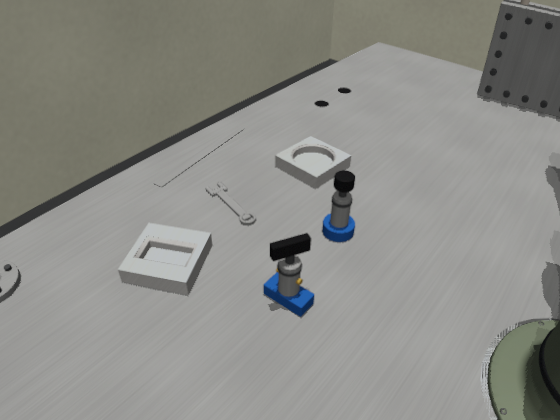

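Scene: vessel at about (350,222) with its bar at (356,185), oblong nest at (305,320), spare at (265,170), round-well block at (150,180). The side view matches: nest (167,257), vessel (289,280). Next I fit poses to the silhouettes in both views.

```bash
cat >> h.py <<'E'
def box(x,y,yaw,L,W,z0,z1):
    c,s=np.cos(yaw),np.sin(yaw)
    return np.array([[x+c*a-s*b,y+s*a+c*b,z] for a in(-L/2,L/2) for b in(-W/2,W/2) for z in(z0,z1)])
def hullmask(m,P,minA=15):
    n,l,st,ce=cv2.connectedComponentsWithStats(m.astype(np.uint8))
    best=min((i for i in range(1,n) if st[i,4]>minA),key=lambda i:np.hypot(*(ce[i]-P)))
    c,_=cv2.findContours((l==best).astype(np.uint8),cv2.RETR_EXTERNAL,cv2.CHAIN_APPROX_NONE)
    return cv2.convexHull(np.vstack(c).astype(np.float32)), st[best]
def iou(f,P,H):
    h=cv2.convexHull(proj(f,P).astype(np.float32)); a=cv2.intersectConvexConvex(h,H)[0]
    return a/(cv2.contourArea(h)+cv2.contourArea(H)-a)
def fit(fs,Hs,dims,x0,yaws):
    from scipy.optimize import minimize
    r=[minimize(lambda p:-sum(iou(f,box(p[0],p[1],p[2],*dims),H) for f,H in zip(fs,Hs)),[*x0,w],method="Nelder-Mead",
       options=dict(initial_simplex=[[x0[0],x0[1],w],[x0[0]+.01,x0[1],w],[x0[0],x0[1]+.01,w],[x0[0],x0[1],w+.25]],xatol=1e-5,fatol=1e-6)) for w in yaws]
    r=min(r,key=lambda r:r.fun); return r.x,-r.fun/len(fs)
E
cat > fit0.py <<'E'
from h import *
import pickle
fs=[pickle.load(open(n+"0.pkl","rb")) for n in("scene","side")]
I=[f["img"].astype(int) for f in fs]
def m(kind,i):
    a=I[i]; r,g,b=a[...,0],a[...,1],a[...,2]
    return dict(blue=(b>r+50)&(b>g+40),black=(a.max(2)<50),nest=(a.min(2)>168))[kind]
Y=np.arange(0,np.pi,np.pi/6)
cf={"blue":([(350,222),(289,293)],(76e-3,36e-3,0,.024),(.44,.115)),
"black":([(356,185),(290,247)],(60e-3,14e-3,.102,.128),(.44,.115)),
"nest":([(305,320),(167,257)],(.12,.12,0,.03),(.64,.19))}
for k,(uv,d,x0) in cf.items():
    hs=[hullmask(m(k,i),uv[i]) for i in(0,1)]
    print(k,[h[1].tolist() for h in hs])
    for sel in([0,1],[0],[1]):
        x,s=fit([fs[i] for i in sel],[hs[i][0] for i in sel],d,x0,Y); print(sel,np.round(x,4),np.degrees(x[2]).round(1),round(s,3))
for f,uv in zip(fs,[[(315,292),(305,347),(285,318),(325,320)],[(135,260),(195,255),(170,240),(165,268)]]): print([f["img"][v,u].tolist() for u,v in uv])
for i,(u,v) in enumerate([(290,340),(150,270)]): print(fs[i]["img"][v-2:v+3:2,u-60:u+60:8].min(2).tolist())
E
python3 fit0.py
```

```text
blue [[330, 216, 22, 19, 192], [264, 272, 50, 44, 782]]
[0, 1] [0.4398 0.1086 0.0086] 0.5 0.534
[0] [0.4321 0.0966 3.613 ] 207.0 0.253
[1] [0.439  0.1102 3.0826] 176.6 0.851
black [[343, 169, 24, 42, 507], [270, 234, 40, 30, 753]]
[0, 1] [0.4397 0.1125 0.9605] 55.0 0.633
[0] [0.4473 0.1158 0.9236] 52.9 0.659
[1] [0.4337 0.1114 4.2245] 242.0 0.824Traceback (most recent call last):
  File "fit0.py", line 13, in <module>
    hs=[hullmask(m(k,i),uv[i]) for i in(0,1)]
        ~~~~~~~~^^^^^^^^^^^^^^
  File "h.py", line 21, in hullmask
    best=min((i for i in range(1,n) if st[i,4]>minA),key=lambda i:np.hypot(*(ce[i]-P)))
ValueError: min() iterable argument is empty
```

```bash
cat >> h.py <<'E'
from scipy.spatial.transform import Rotation as Ro
def delta(p,yaw):
    """total tool-frame shift (if shifted before turning) and twist z to reach pose p, yaw pointing down"""
    o=bot.observe(); R=Ro.from_euler("xyz",o["tool_rot"])
    print("t",round(o["clock"],2),"shift",np.round(R.inv().apply(np.array(p)-o["position"]),4),"twist",np.round((R.inv()*Ro.from_euler("xyz",[np.pi,0,yaw])).as_rotvec(),4))
E
python3 - <<'E'
from h import *
import pickle
np.set_printoptions(precision=4,suppress=True)
f=bot.grab_frame("wrist"); V=np.array(f["view"]); o=bot.observe()
R=Ro.from_euler("xyz",o["tool_rot"]).as_matrix(); c=-V[:3,:3].T@V[:3,3]
print(f["vfov"],"cam in tool",R.T@(c-o["position"]),"look",R.T@(-V[2,:3]), "up",R.T@V[1,:3])
delta([.5,-.35,.28],.2368); delta([.5,.13,.35],.2368)
fs=[pickle.load(open(n+"0.pkl","rb")) for n in("scene","side")]
for f,(u,v) in zip(fs,[(290,340),(150,270)]): print(f["img"][v,u-60:u+60:6].tolist())
for f,(u,v) in zip(fs,[(350,222),(280,297)]): print(f["img"][v,u-25:u+25:3].tolist())
E
```

```text
60.58445051866565 cam in tool [ 0.0836  0.0007 -0.1431] look [-0.3198 -0.0002  0.9475] up [ 0.9475 -0.0006  0.3198]
t 0.55 shift [ 0.4039 -0.1675 -0.0487] twist [-0.     -0.     -0.0001]
t 0.55 shift [ 0.5165 -0.6341 -0.1187] twist [-0.     -0.     -0.0001]
[[118, 116, 113], [116, 115, 112], [114, 112, 109], [116, 115, 112], [117, 115, 112], [141, 142, 144], [142, 144, 146], [142, 144, 146], [142, 143, 146], [123, 119, 116], [140, 142, 143], [142, 144, 146], [142, 144, 146], [142, 143, 146], [130, 128, 125], [142, 144, 146], [142, 143, 146], [142, 144, 146], [135, 136, 138], [115, 113, 111]]
[[159, 159, 156], [157, 158, 154], [156, 156, 154], [158, 158, 155], [155, 155, 153], [143, 144, 142], [180, 183, 180], [187, 190, 189], [187, 190, 189], [187, 191, 187], [187, 191, 190], [187, 191, 190], [187, 191, 188], [187, 191, 188], [187, 191, 190], [187, 190, 190], [187, 191, 190], [116, 117, 118], [78, 77, 76], [160, 161, 158]]
[[118, 117, 112], [119, 117, 114], [75, 86, 118], [35, 67, 127], [37, 68, 128], [34, 62, 116], [30, 41, 66], [47, 48, 56], [52, 51, 51], [50, 50, 51], [39, 46, 63], [25, 33, 55], [49, 51, 61], [114, 112, 110], [117, 114, 112], [117, 115, 112], [117, 116, 112]]
[[157, 157, 154], [157, 157, 154], [156, 157, 154], [158, 158, 156], [98, 98, 98], [29, 53, 89], [14, 44, 87], [12, 43, 85], [16, 44, 87], [17, 48, 92], [24, 60, 114], [31, 60, 107], [22, 57, 108], [21, 57, 112], [21, 58, 112], [36, 96, 172], [36, 97, 172]]
```

>>> {"fn": "apply_moves", "kwargs": {
  "claw": [0.085,0.085,0.085,0.085,0.085,0.085,0.085,0.085,0.085,0.085,0.085,0.085,0.085,0.085],
  "xyz": [
    [0,0,0],
    [0,0,0],
    [0.03,-0.02,-0.005],
    [0.03,-0.02,-0.005],
    [0.03,-0.02,-0.005],
    [0.03,-0.02,-0.005],
    [0.03,-0.02,-0.005],
    [0.03,-0.02,-0.005],
    [0.03,-0.02,-0.005],
    [0.03,-0.02,-0.005],
    [0.03,-0.02,-0.005],
    [0.03,-0.02,-0.005],
    [0.03,-0.02,-0.005],
    [0.025,-0.04,0]
  ],
  "twist": [
    [0,0,0.1184],
    [0,0,0.1184],
    [0,0,0],
    [0,0,0],
    [0,0,0],
    [0,0,0],
    [0,0,0],
    [0,0,0],
    [0,0,0],
    [0,0,0],
    [0,0,0],
    [0,0,0],
    [0,0,0],
    [0,0,0]
  ]
}}

```text
clock: 1.95
position: [0.5027, -0.3483, 0.2867]
tool_rot: [3.14, -0.001, -0.002]
force: [0.8, 1.1, -0.5]
grip_width: 0.0848
finger_force: 0.0
```

>>> {"fn": "apply_moves", "kwargs": {
  "claw": [0.085,0.085,0.085,0.085,0.085,0.085,0.085,0.085,0.085,0.085,0.085,0.085,0.085,0.085],
  "xyz": [
    [0.005,-0.035,-0.005],
    [0.005,-0.035,-0.005],
    [0.005,-0.035,-0.005],
    [0.005,-0.035,-0.005],
    [0.005,-0.035,-0.005],
    [0.005,-0.035,-0.005],
    [0.005,-0.035,-0.005],
    [0.005,-0.035,-0.005],
    [0.005,-0.035,-0.005],
    [0.005,-0.035,-0.005],
    [0.005,-0.035,-0.005],
    [0.005,-0.035,-0.005],
    [0,-0.03,-0.005],
    [0,0,0]
  ],
  "twist": [
    [0,0,0],
    [0,0,0],
    [0,0,0],
    [0,0,0],
    [0,0,0],
    [0,0,0],
    [0,0,0],
    [0,0,0],
    [0,0,0],
    [0,0,0],
    [0,0,0],
    [0,0,0],
    [0,0,0],
    [0,0,0]
  ]
}}

```text
clock: 3.35
position: [0.5613, 0.107, 0.3518]
tool_rot: [-3.14, -0.0, 0.005]
force: [-0.8, -0.5, -0.1]
grip_width: 0.0849
finger_force: 0.0
```

Run:
```python
from h import *
import pickle
f=bot.grab_frame("wrist"); save(f,"w1.png"); pickle.dump(f,open("w1.pkl","wb"))
print(proj(f,[[.44,.113,0],[.44,.113,.128],[.64,.19,.03]]).round(0))
for q in ["vessel","nest","bar"]: print(q,[(np.round(r["position"],3),round(r["score"],2)) for r in bot.find_in("wrist",q)])
```

```text
[[280. 231.]
 [278. 274.]
 [218.  91.]]
vessel [(array([0.453, 0.11 , 0.086]), 0.86)]
nest [(array([0.651, 0.182, 0.034]), 0.59)]
bar [(array([0.442, 0.108, 0.127]), 0.95)]
```

View pics/w1.png

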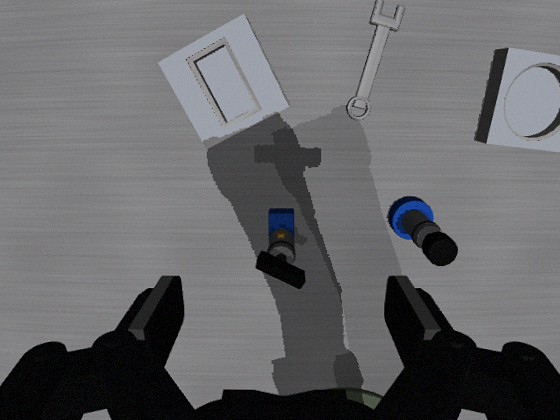

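Wrist view: nest top centre near (224,80), pocket's long axis toward lower right. Vessel foot at (281,222), lying along world x; bar from (258,262) to (303,282). Now I refine the fits.

```bash
cat > fit1.py <<'E'
from h import *
import pickle
fs=[pickle.load(open(n+".pkl","rb")) for n in("scene0","side0","w1")]
I=[cv2.medianBlur(f["img"],3).astype(int) for f in fs]
def m(kind,i):
    a=I[i]; r,g,b=a[...,0],a[...,1],a[...,2]
    if kind=="blue": return (b>1.6*r)&(b>1.2*g)
    if kind=="black": return a.max(2)<[40,45,30][i]
    return a.min(2)>[132,172,165][i]
Y=np.arange(0,np.pi,np.pi/6)
cf={"blue":([(350,222),(289,293),(281,222)],(76e-3,36e-3,0,.024),(.44,.115)),
"black":([(356,185),(290,247),(281,270)],(60e-3,14e-3,.102,.128),(.44,.115)),
"nest":([(305,320),(167,257),(224,80)],(.12,.12,0,.03),(.64,.19))}
for k,(uv,d,x0) in cf.items():
    hs=[hullmask(m(k,i),uv[i],60) for i in(0,1,2)]
    print(k,[h[1].tolist() for h in hs])
    dd=(.12,.12,.03,.03) if 0 else d
    for sel in([0,1,2],[0],[1],[2]):
        x,s=fit([fs[i] for i in sel],[hs[i][0] for i in sel],dd,x0,Y); print(sel,np.round(x[:2],4),np.degrees(x[2]).round(1),round(s,3))
f=fs[2]
c=at_z(f,[(160,63),(245,14),(289,105),(207,137)],.03); print("nest corners",c.round(4),c.mean(0))
big=cv2.resize(np.hstack([f["img"][0:160,140:310],f["img"][190:300,230:330].repeat(1,0) if 0 else cv2.resize(f["img"][195:295,235:325],(144,160))]),None,fx=2.4,fy=2.4,interpolation=cv2.INTER_CUBIC)
cv2.imwrite("pics/crop1.png",np.clip(big[:,:,::-1]*1.3,0,255).astype(np.uint8))
E
python3 fit1.py
```

```text
blue [[330, 206, 39, 34, 482], [264, 272, 50, 44, 912], [268, 208, 26, 31, 585]]
[0, 1, 2] [0.438  0.1103] 2.2 0.716
[0] [0.4357 0.1115] 5.2 0.738
[1] [0.438  0.1107] 177.8 0.905
[2] [0.4382 0.1096] 3.3 0.522
black [[345, 169, 22, 40, 424], [270, 234, 40, 30, 747], [256, 239, 49, 50, 1133]]
[0, 1, 2] [0.4408 0.1108] 58.2 0.639
[0] [0.4467 0.1152] 52.7 0.712
[1] [0.4337 0.1114] 62.0 0.822
[2] [0.4396 0.1093] 61.3 0.637Traceback (most recent call last):
  File "fit1.py", line 15, in <module>
    hs=[hullmask(m(k,i),uv[i],60) for i in(0,1,2)]
        ~~~~~~~~^^^^^^^^^^^^^^^^^
  File "h.py", line 21, in hullmask
    best=min((i for i in range(1,n) if st[i,4]>minA),key=lambda i:np.hypot(*(ce[i]-P)))
ValueError: min() iterable argument is empty
```

```bash
sed -i 's/\[132,172,165\]/[132,172,135]/; s/for k,(uv,d,x0) in cf.items():/for k,(uv,d,x0) in [("nest",cf["nest"])]:/' fit1.py; sed -i 's/^print("nest corners".*//' fit1.py
sed -i '1,$s/^f=fs\[2\]/f=fs[2]; print(f["img"][80,140:310:10].min(1).tolist())/' fit1.py; sed -i 's/I\[i\]; r,g/I[i]; r,g/' fit1.py; sed -i 's/hullmask(m(k,i),uv\[i\],60)/hullmask(m(k,i),uv[i],300)/' fit1.py
python3 fit1.py
```

```text
nest [[259, 277, 90, 85, 3330], [119, 223, 91, 59, 2995], [158, 14, 131, 127, 9039]]
[0, 1, 2] [0.6481 0.1829] 26.7 0.864
[0] [0.6368 0.1772] 26.6 0.904
[1] [0.6694 0.1671] 26.9 0.779
[2] [0.6481 0.1829] 26.8 0.977
[131, 132, 132, 151, 158, 159, 141, 157, 157, 152, 157, 161, 159, 154, 128, 128, 128]
nest corners [[0.6732 0.2598 0.03  ]
 [0.7276 0.1541 0.03  ]
 [0.6228 0.1012 0.03  ]
 [0.5824 0.2065 0.03  ]] [0.65148696 0.18039724 0.03      ]
```

View pics/crop1.png

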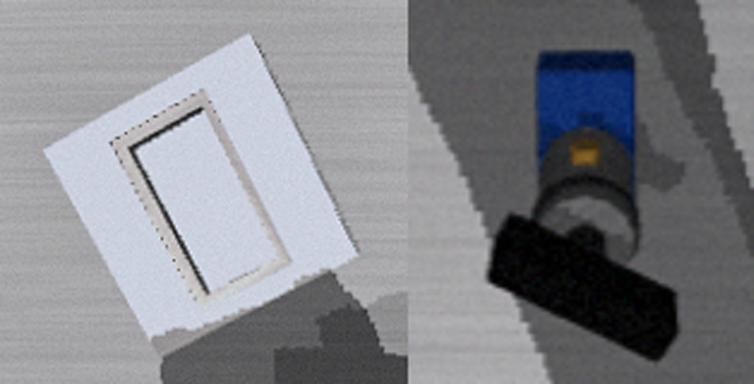

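Run:
```python
from h import *
import pickle
f=pickle.load(open("w1.pkl","rb"))
p=at_z(f,[(185.8,59.6),(225.4,37.5),(260.8,109.2),(223.3,127.1)],.03)[:,:2]
print("pocket",p.round(4),p.mean(0),[np.degrees(np.arctan2(*(a-b)[::-1])) for a,b in((p[0],p[3]),(p[1],p[2]))],np.linalg.norm(p-np.roll(p,1,0),axis=1))
q=at_z(f,[(268.6,213.2),(293.9,213.2),(293.9,241.9)],.024)[:,:2]; print("foot",q.round(4),np.degrees(np.arctan2(*(q[1]-q[2])[::-1])),np.degrees(np.arctan2(*(q[0]-q[1])[::-1])),np.linalg.norm(q[0]-q[1]))
b=at_z(f,[(256.4,268.7),(299.8,288.8)],.128)[:,:2]; d=b[0]-b[1];L=np.linalg.norm(d);d/=L
n=np.array([d[1],-d[0]]); print("bar",b,L,np.degrees(np.arctan2(d[1],d[0])),b.mean(0)+.007*n,n)
from h import delta
delta([.44,.11,.25],0)
```

```text
pocket [[0.6767 0.2275]
 [0.7016 0.1781]
 [0.6174 0.1366]
 [0.5951 0.1848]] [0.64770172 0.18177732] [np.float64(27.588621397943374), np.float64(26.250439952480914)] [0.09216384 0.05531289 0.09381232 0.05317371]
foot [[0.4766 0.128 ]
 [0.4768 0.0928]
 [0.4332 0.0922]] 0.8603987932181814 90.38754493360138 0.035201705046767576
bar [[0.44604872 0.13788322]
 [0.41990664 0.08754667]] 0.056720163082584374 62.5550813235898 [0.43918986 0.10948867] [ 0.88745433 -0.46089567]
t 3.55 shift [-0.1217 -0.0085  0.1012] twist [ 0.0005  0.0001 -0.0011]
```

>>> {"fn": "apply_moves", "kwargs": {
  "claw": [0.07,0.07,0.07,0.07,0.07,0.07,0.07,0.07,0.07,0.07,0.07,0.07,0.07,0.07],
  "xyz": [
    [-0.0245,-0.0017,0],
    [-0.0245,-0.0017,0],
    [-0.0245,-0.0017,0],
    [-0.0245,-0.0016,0],
    [-0.0245,-0.0016,0],
    [0,0,0.018],
    [0,0,0.018],
    [0,0,0.018],
    [0,0,0.018],
    [0,0,0.018],
    [0,0,0.018],
    [0,0,0.018],
    [0,0,0.018],
    [0,0,0]
  ],
  "twist": [
    [0,0,0],
    [0,0,0],
    [0,0,0],
    [0,0,0],
    [0,0,0],
    [0,0,-0.1353],
    [0,0,-0.1353],
    [0,0,-0.1353],
    [0,0,-0.1353],
    [0,0,-0.1353],
    [0,0,-0.1353],
    [0,0,-0.1353],
    [0,0,-0.1353],
    [0,0,0]
  ]
}}

```text
clock: 4.95
position: [0.4383, 0.1094, 0.2058]
tool_rot: [-3.139, 0.002, 1.083]
force: [-0.2, -0.2, 1.0]
grip_width: 0.0697
finger_force: 0.0
```

Run:
```python
from h import *
import pickle
f=bot.grab_frame("wrist"); save(f,"w2.png"); pickle.dump(f,open("w2.pkl","wb"))
for n in("wrist","scene","side"): print([(np.round(r["position"],4),round(r["score"],2)) for r in bot.find_in(n,"bar")])
o=bot.observe(); print(np.round(o["qpos"],2),o["position"],o["tool_rot"]); delta([.4392,.1097,.097],np.radians(62))
```

```text
[]
[(array([0.4408, 0.1095, 0.1253]), 0.72)]
[(array([0.4344, 0.1156, 0.1176]), 0.82)]
[-0.03  0.3  -0.42  2.04  0.17  0.83 -1.04] [0.43960738 0.11050642 0.20819858] [ 3.14062603e+00 -7.17320224e-04  1.07831032e+00]
t 5.15 shift [-1.000e-03 -1.000e-04  1.112e-01] twist [ 0.001  -0.0007 -0.0038]
```

View pics/w2.png

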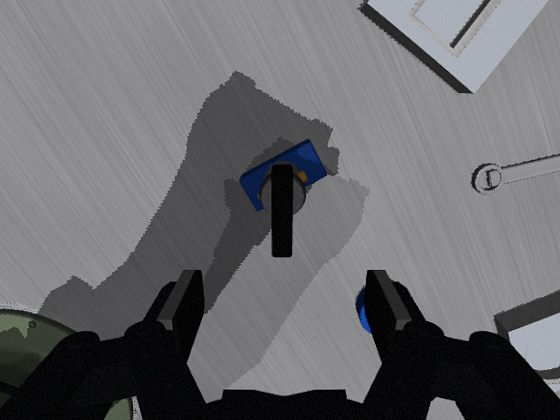

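The bar lies vertical at column 282, midway between the fingers and aligned with them. Descend and grip.

>>> {"fn": "apply_moves", "kwargs": {
  "claw": [0.06,0.05,0.05,0.05,0.05,0.05,0.05,0.0,0.0,0.0,0.0,0.0],
  "xyz": [
    [0,0,0.02],
    [0,0,0.02],
    [0,0,0.02],
    [0,0,0.02],
    [0,0,0.02],
    [0,0,0.01],
    [0,0,0],
    [0,0,0],
    [0,0,0],
    [0,0,0],
    [0,0,0],
    [0,0,0]
  ],
  "twist": [
    [0,0,0],
    [0,0,0],
    [0,0,0],
    [0,0,0],
    [0,0,0],
    [0,0,0],
    [0,0,0],
    [0,0,0],
    [0,0,0],
    [0,0,0],
    [0,0,0],
    [0,0,0]
  ],
  "force": 60
}}

```text
clock: 6.35
position: [0.4393, 0.1109, 0.0979]
tool_rot: [3.141, -0.001, 1.082]
force: [-3.4, -0.1, 8.2]
grip_width: 0.0131
finger_force: 62.2
```

>>> {"fn": "apply_moves", "kwargs": {
  "claw": [0.0,0.0,0.0,0.0,0.0,0.0,0.0,0.0,0.0,0.0],
  "xyz": [
    [0,0,-0.01],
    [0,0,-0.015],
    [0,0,-0.02],
    [0,0,-0.02],
    [0,0,-0.015],
    [0,0,0],
    [0,0,0],
    [0,0,0],
    [0,0,0],
    [0,0,0]
  ],
  "twist": [
    [0,0,0],
    [0,0,0],
    [0,0,0],
    [0,0,0],
    [0,0,0],
    [0,0,-0.115],
    [0,0,-0.116],
    [0,0,-0.116],
    [0,0,-0.116],
    [0,0,0]
  ]
}}

```text
clock: 7.35
position: [0.439, 0.1105, 0.1778]
tool_rot: [3.142, -0.0, 1.547]
force: [0.2, -0.3, -5.0]
grip_width: 0.0133
finger_force: 60.2
```

Run:
```python
from h import *
o=bot.observe(); print(np.round(o["qpos"],2),o["position"],o["tool_rot"],o["force"],o["grip_width"]); delta([.648,.182,.175],np.radians(62+26.8))
```

```text
[ 0.05  0.37 -0.52  2.07  0.26  0.77 -0.66] [0.43903027 0.11047968 0.17776372] [ 3.14158092e+00 -3.74773758e-06  1.54724604e+00] [ 0.19034925 -0.27714763 -5.0056566 ] 0.01328030301203153
t 7.35 shift [0.0764 0.2072 0.0028] twist [ 0.     -0.     -0.0026]
```

>>> {"fn": "apply_moves", "kwargs": {
  "claw": [0.0,0.0,0.0,0.0,0.0,0.0,0.0,0.0,0.0,0.0,0.0,0.0],
  "xyz": [
    [0.0076,0.0207,0],
    [0.0076,0.0207,0],
    [0.0076,0.0207,0],
    [0.0076,0.0207,0],
    [0.0076,0.0207,0],
    [0.0076,0.0207,0],
    [0.0076,0.0207,0],
    [0.0076,0.0207,0],
    [0.0076,0.0207,0],
    [0.0076,0.0207,0],
    [0,0,0],
    [0,0,0]
  ],
  "twist": [
    [0,0,0],
    [0,0,0],
    [0,0,0],
    [0,0,0],
    [0,0,0],
    [0,0,0],
    [0,0,0],
    [0,0,0],
    [0,0,0],
    [0,0,0],
    [0,0,0],
    [0,0,0]
  ]
}}

```text
clock: 8.55
position: [0.6476, 0.1815, 0.177]
tool_rot: [-3.14, 0.0, 1.543]
force: [-0.5, -0.3, -4.6]
grip_width: 0.0133
finger_force: 60.4
```

Run:
```python
from h import *
import pickle
o=bot.observe(); print(o["position"],o["tool_rot"],o["grip_width"]); delta([.648,.182,.175],np.radians(62+26.8))
fr=[]
for n in("wrist","scene","side"):
    f=bot.grab_frame(n); pickle.dump(f,open(n+"3.pkl","wb")); fr.append(f)
def crop(f,P,r=70,s=390):
    u,v=proj(f,P)[0].astype(int); u0=max(u-r,0);v0=max(v-r,0); print(u0,v0)
    return cv2.resize(f["img"][v0:v0+2*r,u0:u0+2*r],(s,s),interpolation=cv2.INTER_CUBIC)
a=np.hstack([crop(fr[0],[.648,.182,.06]),crop(fr[2],[.648,.182,.06])])
cv2.imwrite("pics/c3.png",np.clip(a[:,:,::-1]*1.3,0,255).astype(np.uint8))
```

```text
[0.64755356 0.18145609 0.17701314] [-3.14048708e+00  2.45546557e-04  1.54290610e+00] 0.013305210616784855
t 8.55 shift [0.0006 0.0004 0.002 ] twist [-0.0011  0.0002 -0.0069]
212 128
91 166
```

View pics/c3.png

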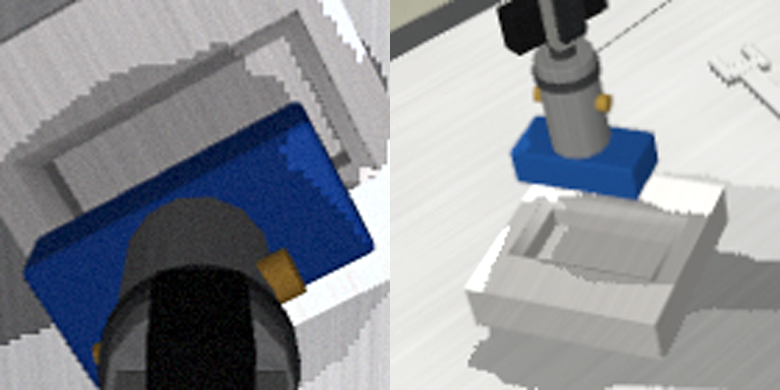

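The wrist crop shows the foot hovering just short of the pocket and nearly parallel to it; the side crop shows it upright. I quantify from the corners.

Run:
```python
from h import *
import pickle
f=pickle.load(open("wrist3.pkl","rb"))
g=lambda pts,z:at_z(f,np.array(pts,float)/(390/140)+[212,128],z)[:,:2]
ang=lambda a,b:np.degrees(np.arctan2(*(a-b)[::-1]))
A,B,C=g([(27,268),(308,125),(372,247)],.103); ce=(A+C)/2
print("foot",A,B,C,np.linalg.norm(A-B),np.linalg.norm(B-C),"centre",ce,"yaw",ang(A,B)%180,ang(B,C)-90)
D,E=g([(38,240),(297,102)],.079); print("bottom",D,E,np.linalg.norm(D-E),ang(D,E)%180)
P=g([(16,160),(297,12),(383,165)],.03); print("pocket",P,ang(P[0],P[1])%180,np.linalg.norm(P[0]-P[1]),(P[0]+P[2])/2)
```

```text
foot [0.60849724 0.17922671] [0.67377077 0.21156053] [0.68881084 0.18224277] 0.07284303814642533 0.032950486253939135 centre [0.64865404 0.18073474] yaw 26.35191863127156 27.157916712830286
bottom [0.60725662 0.17752603] [0.67353582 0.21165565] 0.07455040816562773 27.24561806354697
pocket [[0.59371002 0.18574473]
 [0.67803734 0.22740166]
 [0.70405997 0.18114994]] 26.28895323098385 0.09405528128848385 [0.64888499 0.18344734]
```

Foot and pocket agree to about 2 mm and 1°. Lower it.

>>> {"fn": "apply_moves", "kwargs": {
  "claw": [0.0,0.0,0.0,0.0,0.0,0.0,0.0,0.0,0.0,0.0,0.0,0.0,0.0],
  "xyz": [
    [0.0015,0.0005,0.01],
    [0,0,0.01],
    [0,0,0.01],
    [0,0,0.008],
    [0,0,0.005],
    [0,0,0.005],
    [0,0,0.005],
    [0,0,0.005],
    [0,0,0.005],
    [0,0,0.003],
    [0,0,0.002],
    [0,0,0],
    [0,0,0]
  ],
  "twist": [
    [0,0,0],
    [0,0,0],
    [0,0,0],
    [0,0,0],
    [0,0,0],
    [0,0,0],
    [0,0,0],
    [0,0,0],
    [0,0,0],
    [0,0,0],
    [0,0,0],
    [0,0,0],
    [0,0,0]
  ]
}}

```text
clock: 10.0
position: [0.6486, 0.183, 0.1095]
tool_rot: [3.141, -0.0, 1.545]
force: [-0.3, -0.0, -4.8]
grip_width: 0.0131
finger_force: 60.4
```

>>> {"fn": "apply_moves", "kwargs": {
  "claw": [0.0,0.0,0.0,0.0,0.0],
  "xyz": [
    [0,0,0.001],
    [0,0,0.001],
    [0,0,0.0005],
    [0,0,0],
    [0,0,0]
  ],
  "twist": [
    [0,0,0],
    [0,0,0],
    [0,0,0],
    [0,0,0],
    [0,0,0]
  ]
}}

```text
clock: 10.5
position: [0.6487, 0.1831, 0.108]
tool_rot: [3.141, -0.0, 1.545]
force: [-5.1, -1.1, 10.0]
grip_width: 0.0127
finger_force: 62.5
```

>>> {"fn": "apply_moves", "kwargs": {
  "claw": [0.0,0.0,0.0,0.0,0.0,0.0,0.0,0.0,0.0,0.0,0.0,0.0],
  "xyz": [
    [0,0,0],
    [0,0,0],
    [0,0,0],
    [0,0,0],
    [0,0,0],
    [0,0,0],
    [0,0,0],
    [0,0,0],
    [0,0,0],
    [0,0,0],
    [0,0,0],
    [0,0,0]
  ],
  "twist": [
    [0,0,0.1],
    [0,0,0.1],
    [0,0,0.1],
    [0,0,0.1],
    [0,0,0.1],
    [0,0,0.1],
    [0,0,0.1],
    [0,0,0.1],
    [0,0,0.1],
    [0,0,0.1],
    [0,0,0.05],
    [0,0,0]
  ]
}}

```text
clock: 11.7
position: [0.6496, 0.1832, 0.1079]
tool_rot: [3.141, -0.003, 0.495]
force: [1.7, 0.8, 6.0]
grip_width: 0.0131
finger_force: 62.0
```

Run:
```python
from h import *
o=bot.observe(); print(o["moment"],o["force"],o["tool_rot"],o["position"],np.round(o["qpos"],2))
```

```text
[-0.2669604  -0.49563784 -0.02748835] [1.70647936 0.77439232 6.04290487] [ 3.14069918e+00 -2.54217456e-03  4.94517593e-01] [0.64958093 0.18319531 0.1079075 ] [-0.26  0.74 -0.17  1.55  0.15  0.86 -1.56]
```

>>> {"fn": "apply_moves", "kwargs": {
  "claw": [0.0,0.0,0.0,0.0,0.0],
  "xyz": [
    [0,0,0],
    [0,0,0],
    [0,0,0],
    [0,0,0],
    [0,0,0]
  ],
  "twist": [
    [0,0,0.03],
    [0,0,0.03],
    [0,0,0.03],
    [0,0,0],
    [0,0,0]
  ]
}}

```text
clock: 12.2
position: [0.6496, 0.1831, 0.1079]
tool_rot: [3.141, -0.003, 0.407]
force: [2.7, -0.2, 6.4]
grip_width: 0.0128
finger_force: 62.0
```

Run:
```python
from h import *
o=bot.observe(); print(o["moment"],o["force"],o["tool_rot"],o["position"])
```

```text
[-0.4384232  -0.56550499  0.11729749] [ 2.70122033 -0.16034928  6.44488504] [ 3.14111046e+00 -2.56404469e-03  4.06803191e-01] [0.6496002  0.18309057 0.10789055]
```

>>> {"fn": "apply_moves", "kwargs": {
  "claw": [0.0,0.0,0.0,0.0,0.0],
  "xyz": [
    [0,0,0],
    [0,0,0],
    [0,0,0],
    [0,0,0],
    [0,0,0]
  ],
  "twist": [
    [0,0,0.03],
    [0,0,0.03],
    [0,0,0],
    [0,0,0],
    [0,0,0]
  ]
}}

```text
clock: 12.7
position: [0.6495, 0.1833, 0.1079]
tool_rot: [3.141, -0.003, 0.347]
force: [1.9, -0.6, 6.3]
grip_width: 0.0126
finger_force: 62.2
```

Run:
```python
from h import *
import pickle
o=bot.observe(); print(o["moment"],o["force"],o["tool_rot"],o["position"])
f=bot.grab_frame("wrist"); pickle.dump(f,open("wrist4.pkl","wb"))
u,v=proj(f,[.648,.182,.05])[0].astype(int); print(u,v)
a=cv2.resize(f["img"][v-90:v+90,u-120:u+120],(720,540),interpolation=cv2.INTER_CUBIC); cv2.imwrite("pics/c4.png",np.clip(a[:,:,::-1]*1.5,0,255).astype(np.uint8))
```

```text
[-0.26644415 -0.36328799  0.43954017] [ 1.87794184 -0.57231911  6.33040422] [ 3.14147172e+00 -2.56196610e-03  3.47466700e-01] [0.64950355 0.18332144 0.10790826]
283 234
```

View pics/c4.png

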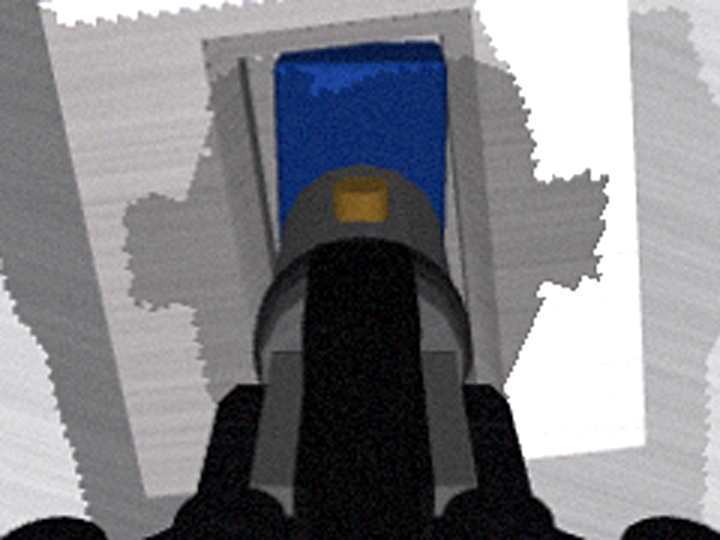

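The bar (dark, centre) lies along the foot inside the pocket. The moment has risen to 0.44 N m, so the bar is at its stop with the foot braced. Release and back off upward.

>>> {"fn": "apply_moves", "kwargs": {
  "claw": [0.0,0.05,0.05,0.05,0.05,0.05,0.05,0.05,0.05,0.05,0.05,0.05],
  "xyz": [
    [0,0,-0.0005],
    [0,0,0],
    [0,0,0],
    [0,0,0],
    [0,0,0],
    [0,0,-0.01],
    [0,0,-0.02],
    [0,0,-0.03],
    [0,0,-0.03],
    [0,0,-0.03],
    [0,0,0],
    [0,0,0]
  ],
  "twist": [
    [0,0,-0.01],
    [0,0,0],
    [0,0,0],
    [0,0,0],
    [0,0,0],
    [0,0,0],
    [0,0,0],
    [0,0,0],
    [0,0,0],
    [0,0,0],
    [0,0,0],
    [0,0,0]
  ]
}}

```text
clock: 13.95
position: [0.6487, 0.183, 0.2284]
tool_rot: [3.142, -0.001, 0.355]
force: [0.7, 0.4, -1.2]
grip_width: 0.0496
finger_force: 0.0
```

Run:
```python
from h import *
f=bot.grab_frame("wrist"); o=bot.observe(); print(o["force"],o["position"],o["clock"],o["grip_width"])
g=bot.grab_frame("side")
def c(f,w,h):
    u,v=proj(f,[.648,.182,.06])[0].astype(int); u=max(u-w,0);v=max(v-h,0); print(u,v)
    return cv2.resize(f["img"][v:v+2*h,u:u+2*w],(390,520),interpolation=cv2.INTER_CUBIC)
a=np.hstack([c(f,90,120),c(g,60,80)]); cv2.imwrite("pics/c5.png",np.clip(a[:,:,::-1]*1.3,0,255).astype(np.uint8))
import pickle; pickle.dump(f,open("w5.pkl","wb"))
```

```text
[-0.39576642  0.48575308 -0.07962822] [0.64831455 0.18287494 0.22734519] 14.0 0.05021347465655693
193 65
101 156
```

View pics/c5.png

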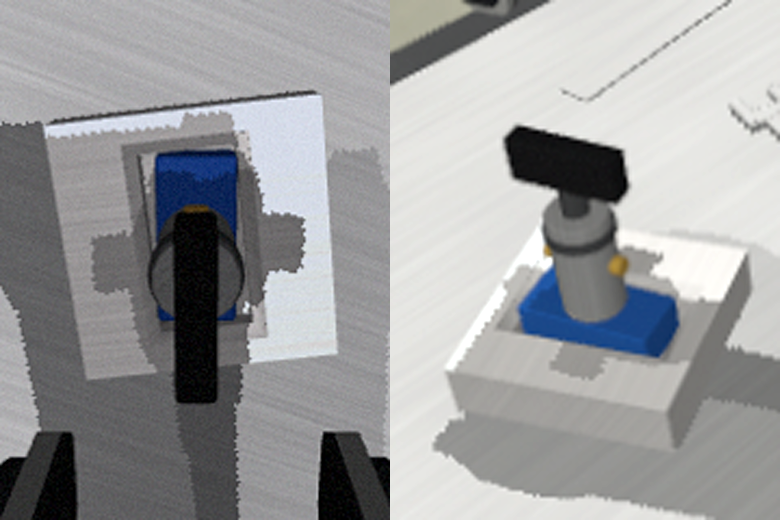

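Run:
```python
from h import *
f=bot.grab_frame("side"); u0,v0=101,156; s=np.array([390/120,520/160])
for z in(.010,.020):
    for nm,b in(("bar",box(.649,.183,.35,.06,.014,z+.102,z+.128)),("foot",box(.649,.183,.35,.076,.036,z,z+.024))):
        p=(proj(f,b)-[u0,v0])*s+[390,0]; print(z,nm,p.round(0).tolist())
print((proj(f,box(.648,.182,np.radians(26.8),.12,.12,0,.03))-[u0,v0])*s+[390,0])
```

```text
0.01 bar [[629.0, 186.0], [621.0, 144.0], [614.0, 204.0], [606.0, 161.0], [523.0, 160.0], [513.0, 118.0], [508.0, 177.0], [497.0, 135.0]]
0.01 foot [[679.0, 325.0], [674.0, 292.0], [646.0, 372.0], [640.0, 339.0], [556.0, 291.0], [548.0, 258.0], [521.0, 335.0], [512.0, 302.0]]
0.02 bar [[626.0, 170.0], [618.0, 127.0], [611.0, 188.0], [603.0, 144.0], [519.0, 144.0], [510.0, 101.0], [504.0, 161.0], [493.0, 118.0]]
0.02 foot [[677.0, 312.0], [671.0, 278.0], [644.0, 358.0], [637.0, 325.0], [553.0, 277.0], [545.0, 245.0], [517.0, 321.0], [508.0, 288.0]]
[[747.70847886 285.76172934]
 [742.91144804 245.68739395]
 [669.46008412 447.48179029]
 [661.6625769  407.15406772]
 [550.17037786 252.23526915]
 [540.92882609 212.5859824 ]
 [452.72689026 404.29366947]
 [439.49894132 364.15851296]]
```

```bash
python3 -c "
from workcell import bot
print(bot.job_done())"
```

```text
the job is handed in; nothing more can be done
None
```

The vessel is seated fully down in the oblong pocket, its bar is turned clockwise to the stop, the gripper is clear, and the spare was not touched. The job was handed in at about 14 s; no verdict came back.

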